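Pull the round-knobbed tea caddy out of its snap dock and set it on the tray

ROBOT

A 6-joint arm with a two-finger parallel gripper is mounted at the origin on the work surface. World frame = base frame: x ahead of the robot, y to its left, z up, the work surface at z = 0. Lengths are in m, angles in rad, forces in N, time in s.
With the tool pointing down it reaches from about 0.275 to 0.85 m from the base axis. Payload 19 kg.
Tool frame: the origin (TCP) lies midway between the tips of the shut fingers; the grasp point (between the pads) lies hold_point_z behind it (hold_point_z is the distance from the TCP to the grasp point, in m); z points along the fingers, y is the line along which they close (so a half turn about z gives the same grasp; the last joint's range is limited). The gripper opens to 85 mm and grips with 20 to 120 N. Pads are 22 mm wide; open, the fingers measure 114 mm over their backs; the gripper's body (76 mm by 85 mm) begins 54 mm behind the grasp point. The pads swing forward as they close: fully open they stand 13 mm farther back than shut.
Start: joints at [-1.296, 0.15, 1.437, -0, 1.554, -0.134], TCP at [0.229, -0.528, 0.231] pointing down, gripper open.
Joint ranges: [-2.8, 2.8], [-0.68, 2.1], [0.12, 2.68], [-1.39, 4.53], [0.16, 2.79], [-2.81, 2.81]. Speed limits (rad/s): [1.89, 1.89, 2.22, 3.01, 3.01, 3.01].

INTERFACE

Orientations are given as a unit quaternion [x, y, z, w].
In Python, from plant import observe, get_image, camera_params, sign_off, hold_point_z gives the robot as it stands.
- The arm moves only by the tool drive_tool, never from a script. Its arguments are lists of equal length, an entry for each row: "claw": the finger opening in mm, from 0 to 85.4; "delta_pos": the shift along the tool's x, y, z each as a share of 300 mm, from -1 to 1, a list of three; "turn": the turn, a rotation vector about the tool's x, y, z each as a share of pi/4 rad, from -1 to 1, a list of three. In form: {"claw": [claw, ...], "delta_pos": [[tx, ty, tz], ...], "turn": [[rx, ry, rz], ...]}. A call has 1 to 12 rows; each row is the pose to reach, as a shift and turn from the pose commanded when the call began, along the tool's axes at that moment; what a row does not reach only later rows make up. A row lasts 1/12 s, in which the tool goes at most 41.7 mm and 7.16 degrees, less where a joint would pass 70% of its speed; a pose out of reach is approached as far as the arm can. A call with a number of a shift or a turn outside -1 to 1 is refused whole. A call with a gripper value outside its range is refused whole. The fingers move at their own pace and stop on an object; the grip force is fixed at half the most. Time passes only in rows, so rows that repeat a pose let the fingers close. It gives the time, the measured TCP pose, the force, the opening and the grip force at its end, in the units of the state.
- observe(): the state, without advancing time (a new reading comes with each control period).
- get_image(name): name is "side" or "top" or "wrist"; returns (picture, depth): 400x640x3 uint8, red, green, blue; 400x640 float32, m along the optical axis (not along the pixel's ray), 0 where there is no reading.
- camera_params(name): a dict with "mtx" (3x3 intrinsics, pixels), "rvec" (rotation vector, rad) and "tvec" (3), from world to camera coordinates, as OpenCV has them. Camera axes: x right, y down, z forward; pixel columns grow to the right and rows downward; lengths in m; the calibration is good to about 2 mm. A picture is of the moment at which its call begins: read the wrist's pose just before it. camera_params takes no time and is no camera call; for the wrist camera it gives the pose at the moment of the call.
- sign_off(): hands the job in; it is judged then, once.
The state is a dict: "clock": time; "qpos": joint angles; "qd": joint speeds; "effort": joint torques, N m; "eef_pos": TCP position; "ee_rot": TCP orientation; "force": force on the tool from outside, world axes, zero at the start; "ft_torque": the same for the moment, N m; "finger_gap": opening from 0.0 (shut) to 1.0 (fully open); "grasp_force": force on a finger pad.
Only numpy, scipy, OpenCV 4.12 (cv2) and the standard library are available. Lean on these libraries where they do the work, as an engineer would, in place of code of your own. Each camera call takes 0.05 s, during which the arm holds its last target. There are 200 camera calls.

TASK

Pull the tea caddy with the round knob straight out of its snap-in dock by the knob until it stands on the counter completely clear of the dock, and let go of it there. The knob is only for pulling, so then take the caddy by its box and put it down, upright and flat, inside the rims of the plywood serving tray to be refilled, without dropping it. Leave the caddy with the flat tab clicked in its dock and do not disturb the cup, the jar or the bottle.

Things in the scene. Friction and masses are not known exactly. Their poses are not given: they have to be found in the camera images.
- tea_caddy: clear box with black lid, 110 (x) x 54 (y) x 56 (z) mm, 0.35 kg; origin at the centre of the box's underside, z up. Round knob at its -x end. Near the other end (x = +40) a rib 15 to 35 mm up stands out 3.5 mm on each side. It stands on the counter in the dock; sprung rollers hold the ribs and give way to a pull of about 15 N along its own -x within 15 mm; then it slides freely on the counter
- tea_knob: the round knob of the tea caddy, fixed to it: upright black cylinder, 26 mm diameter, from 10 to 60 mm above the caddy's underside; origin on its axis at its lower end, 86 mm from the caddy's origin along the caddy's -x. A neck 12 mm wide joins it to the box. Grip it from above, across the caddy's y
- other_caddy: the other caddy in the other bay, the same box; in place of the knob it has a flat upright black tab, 8 mm thick (y), 44 mm long (x), 10 to 60 mm up; same origin and axes; it stays where it is
- dock: white dock fixed on the counter, 120 (x) x 206 (y) x 67 (z) mm, no floor: a roof (60 to 67 mm up) over two bays 65 mm wide at y = -45 and +45, open towards its -x; front edge at x = -58; origin on the counter at its centre, x = 0 being also the origin of a clicked-in caddy. Either caddy can be in either bay
- tray: plywood serving tray fixed on the counter, 260 (x) x 210 (y) mm outside, 240 x 190 mm inside; floor 6 mm thick, rims 15 mm high in all; origin at the centre of its underside, z up
- cup: white china cup upside down, 82 mm diameter, 70 mm high, with a handle at its side; origin on the counter under its centre
- jar: amber glass jar with steel cap, 72 mm diameter, 85 mm high; origin at the centre of its underside
- oil: green oil bottle with black cap, 68 mm diameter, 200 mm high; origin at the centre of its underside
There are look-alikes about, which are no part of the job. Leave any orange look-alike of the tea_caddy alone.

How it is judged:
By the outcome, as a careful person would: the job done as asked, in the order asked, and still so for the second after the job is handed in, with the robot touching nothing.
It also fails if it takes over 48 s, if anything falls off the work surface, if the arm or the gripper's body presses on something with over 40 N, if the wrist force passes 120 N, or if a joint passes its speed limit or range.

## Working session

There is one attempt and no reset: what is moved stays moved. The work goes in short steps, Python scripts to look and compute and a tool call to move; the robot and the scene stay as the last step left them, time stands still between calls to the robot, and variables do not carry over. Pictures are saved under pics/ and viewed, at most 10 in all, crops included, and the job is handed in when it is done.

Besides the shell and the picture viewer there is one more tool, called after ">>>" as a command line: name --argument value ..., lists and objects as JSON in quotes. drive_tool: Moves the arm, as the interface text tells. Shift numbers are shares of 300 mm and turn numbers shares of pi/4 rad, none past 1 either way. Its arguments: {"type":"object","properties":{"claw":{"type":"array"},"delta_pos":{"type":"array"},"turn":{"type":"array"}},"required":["claw","delta_pos","turn"]}

```bash
mkdir -p pics
cat > h.py <<'E'
import numpy as np, cv2
from plant import *
def grab(n):
    p=camera_params(n); im,d=get_image(n); return im,d,p
def cloud(d,p):
    R=cv2.Rodrigues(np.array(p['rvec'],float))[0]; t=np.array(p['tvec'],float).ravel(); K=np.array(p['mtx'])
    v,u=np.mgrid[:d.shape[0],:d.shape[1]]
    c=np.stack([(u-K[0,2])/K[0,0]*d,(v-K[1,2])/K[1,1]*d,d],-1)
    w=(c-t)@R; w[d<=0]=np.nan; return w
E
python3 - <<'E'
from h import *
o=observe();print(o,hold_point_z)
for n in('top','side'):
    im,d,p=grab(n); np.savez(f'pics/{n}.npz',im=im,w=cloud(d,p)); cv2.imwrite(f'pics/{n}1.png',im[...,::-1]); print(n,p)
E
```

```text
{'clock': 0.0, 'qpos': array([-1.29598649e+00,  1.50943238e-01,  1.43801735e+00, -1.70391467e-05,
        1.55378113e+00, -1.33973530e-01]), 'qd': array([-5.05835419e-04, -1.02313136e-03,  6.79148582e-05, -8.62464368e-04,
        8.86521326e-04,  6.72469027e-04]), 'effort': array([-5.19415757e-03, -7.13065624e+01, -5.70890486e+01, -6.68553748e-04,
        8.91303382e-03,  7.37350865e-05]), 'eef_pos': array([ 0.22848355, -0.52739368,  0.23070662]), 'ee_rot': array([ 9.79184445e-01,  2.02971654e-01, -4.89212624e-05, -5.72509694e-04]), 'force': array([ 0.10656392, -0.06541365, -0.39968864]), 'ft_torque': array([ 0.03049025, -0.0074115 ,  0.02223152]), 'grasp_force': 0.0, 'finger_gap': 0.9990734208902864} 0.0187
top {'mtx': array([[431.29817271,   0.        , 316.53579716],
       [  0.        , 431.29817271, 197.20016336],
       [  0.        ,   0.        ,   1.        ]]), 'rvec': array([ 2.1842751 , -2.13078571,  0.14177508]), 'tvec': array([-0.03043571,  0.57706978,  1.56194399])}
side {'mtx': array([[470.39193699,   0.        , 322.3117057 ],
       [  0.        , 470.39193699, 193.77280522],
       [  0.        ,   0.        ,   1.        ]]), 'rvec': array([ 0.08625765, -2.83816896,  1.30847618]), 'tvec': array([0.54779378, 0.05148075, 1.45952533])}
```

View pics/top1.png

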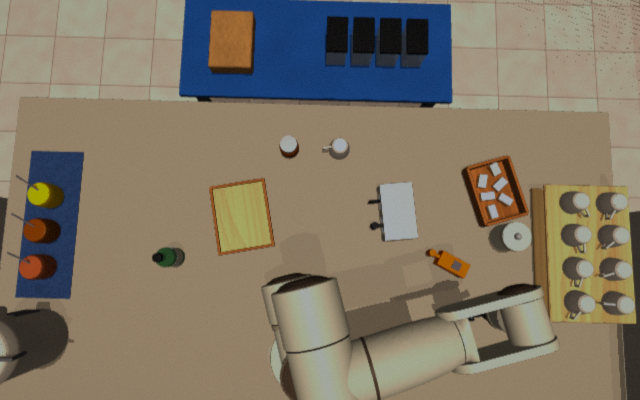

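View pics/side1.png

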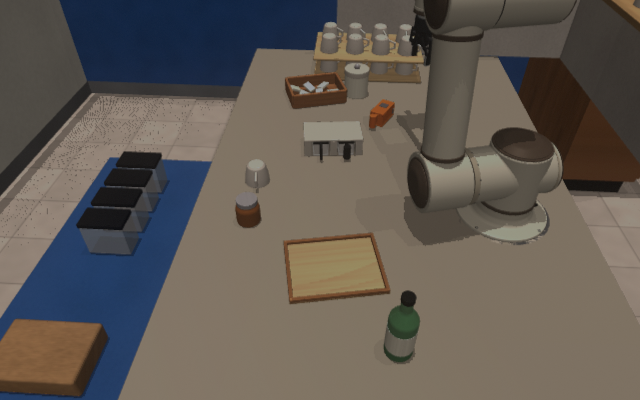

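The top view shows the dock at (398,211), the round knob at (376,226), the flat tab at (374,202), the tray at (242,216), the cup at (340,146), the jar at (289,147) and the bottle at (165,257). The side view agrees, with the knob at (347,152) and the tab at (321,150).

Run:
```python
from h import *
def rect(P):
    r=cv2.minAreaRect((P[:,:2]*1000).astype(np.float32)); return np.round(r[0],1),np.round(r[1],1),round(r[2],2)
for n in('top','side'):
    z=np.load(f'pics/{n}.npz'); w=z['w']; im=z['im'].astype(int)
    def sel(u0,u1,v0,v1,z0,z1,extra=None):
        m=np.zeros(w.shape[:2],bool); m[v0:v1,u0:u1]=1
        m&=(w[...,2]>z0)&(w[...,2]<z1)
        if extra is not None:m&=extra
        return w[m]
    bright=im.mean(-1)>95; dark=im.max(-1)<60
    if n=='top':
        B=dict(dock=(370,425,172,250),knob=(365,384,218,234),tab=(362,384,194,208),tray=(200,285,170,262),cup=(318,355,132,160),jar=(275,303,132,162),oil=(145,190,240,275),fake=(420,475,242,282))
    else:
        B=dict(dock=(295,370,115,165),knob=(338,356,142,162),tab=(314,328,142,162),tray=(275,395,228,305),cup=(240,275,155,190),jar=(230,265,190,230),oil=(380,425,285,365),fake=(365,400,95,132))
    for k,b in B.items():
        if k=='dock': P=sel(*b,.061,.075,bright)
        elif k in('knob','tab'): P=sel(*b,.02,.075,dark)
        elif k=='tray': P=sel(*b,.003,.03)
        else: P=sel(*b,.012,.25)
        if len(P)<5: print(n,k,len(P));continue
        print(n,k,len(P),*rect(P),'mean',P.mean(0).round(4),'zmax',P[:,2].max().round(3))
        if k in('knob','tab'):
            Q=P[P[:,2]>.053]; 
            if len(Q)>3: print('   top',len(Q),*rect(Q),Q.mean(0).round(4))
    m=(im[...,0]>90)
    print('table z',np.nanmedian(w[150:200,300:310,2]))
```

```text
top dock 1683 [ 531.7 -313.5] [205.8 120.2] 6.16 mean [ 0.5314 -0.3137  0.0664] zmax 0.075
top knob 54 [ 477.9 -239.5] [18.7 45.8] 4.52 mean [ 0.4777 -0.234   0.0522] zmax 0.064
   top 31 [ 476.8 -230.9] [22.6 18.4] 88.72 [ 0.4769 -0.2298  0.0582]
top tab 36 [ 567.5 -230.8] [12.  43.6] 14.81 mean [ 0.5667 -0.2289  0.0507] zmax 0.066
   top 21 [ 567.8 -230.4] [ 6.6 36.8] 5.62 [ 0.5678 -0.2309  0.0587]
top tray 3598 [507.6 264.1] [345.5 319.5] 1.97 mean [0.503  0.265  0.0079] zmax 0.026
top cup 367 [768.8 -89.3] [89.1 71.1] 58.76 mean [ 0.7612 -0.0905  0.055 ] zmax 0.083
top jar 342 [761.8  92.4] [66.6 67.1] 52.27 mean [0.7578 0.091  0.0728] zmax 0.094
top oil 499 [336.6 538.8] [ 66.6 147.1] 12.66 mean [0.3466 0.487  0.124 ] zmax 0.209
top fake 613 [ 356.5 -495.6] [153.4  60.5] 61.24 mean [ 0.3488 -0.5017  0.0514] zmax 0.066
table z -0.0008678917332792791
side dock 1107 [ 531.2 -313.9] [205.2 131.3] 6.64 mean [ 0.531  -0.3106  0.0671] zmax 0.074
side knob 122 [ 471.1 -256.9] [64.4 76.6] 17.83 mean [ 0.4785 -0.2358  0.0461] zmax 0.065
   top 45 [ 480.7 -239. ] [48.7 46.5] 1.38 [ 0.4776 -0.2376  0.058 ]
side tab 62 [ 560.5 -237.8] [44.  54.7] 29.53 mean [ 0.5681 -0.2323  0.0502] zmax 0.065
   top 29 [ 563.8 -239.3] [39.7 48.8] 29.69 [ 0.5706 -0.2367  0.0579]
side tray 6015 [497.1 250. ] [349.5 273.4] 3.48 mean [0.5021 0.2667 0.0079] zmax 0.021
side cup 509 [763.1 -85.4] [76.9 78.1] 45.56 mean [ 0.7659 -0.0774  0.0487] zmax 0.075
side jar 709 [765.   96.3] [69.1 71.8] 51.02 mean [0.7609 0.1082 0.0606] zmax 0.09
side oil 1798 [347.  431.5] [ 67.5 210.7] 0.58 mean [0.3504 0.5143 0.1099] zmax 0.204
side fake 465 [ 353.2 -496.8] [164.2  59.4] 61.1 mean [ 0.3503 -0.4876  0.0454] zmax 0.066
table z 0.00038888006125538724
```

```bash
cat >> h.py <<'E'
from scipy.spatial.transform import Rotation as Ro
def go(p,a):
    """share of shift and turn to reach TCP p, tool down, tool y at angle a deg (mod 180)"""
    o=observe(); R=Ro.from_quat(o['ee_rot']); best=None
    for k in(0,180):
        s=np.radians(a+k); y=np.array([np.cos(s),np.sin(s),0]); z=np.array([0,0,-1.]); x=np.cross(y,z)
        r=(R.inv()*Ro.from_matrix(np.stack([x,y,z],1))).as_rotvec()/(np.pi/4)
        if best is None or np.linalg.norm(r)<np.linalg.norm(best): best=r
    print('clock',o['clock'],'shift',(R.inv().apply(np.array(p)-o['eef_pos'])/.3).round(3),'turn',best.round(3))
E
python3 - <<'E'
from h import *
for n,b in(('top',(200,285,170,262)),('side',(275,395,228,305))):
    z=np.load(f'pics/{n}.npz'); w=z['w']; im=z['im']
    m=np.zeros(w.shape[:2],np.uint8); u0,u1,v0,v1=b
    hsv=cv2.cvtColor(im,cv2.COLOR_RGB2HSV); m[v0:v1,u0:u1]=(hsv[v0:v1,u0:u1,1]>110)
    c,l,s,_=cv2.connectedComponentsWithStats(m); i=1+np.argmax(s[1:,4])
    P=w[(l==i)&(np.abs(w[...,2]-.012)<.02)]
    print(n,s[i],cv2.minAreaRect((P[:,:2]*1000).astype(np.float32)),P.mean(0))
go([.4776,-.233,.231],6.16); go([.4776,-.233,.1],6.16)
E
```

```text
top [ 209  178   66   78 3263] ((504.6708984375, 266.31378173828125), (264.2610778808594, 215.4278106689453), 10.829580307006836) [0.50667159 0.26432536 0.00695173]
side [ 284  233  106   71 1478] ((503.12628173828125, 263.20391845703125), (259.06402587890625, 215.2657012939453), 11.220871925354004) [0.49920757 0.28246471 0.01236749]
clock 0.1 shift [ 1.152 -0.57   0.   ] turn [-1.000e-03 -1.000e-03 -1.616e+00]
clock 0.1 shift [ 1.152 -0.57   0.437] turn [-1.000e-03 -1.000e-03 -1.616e+00]
```

>>> drive_tool --claw '[55,55,55,55,55,55,55,55,55,55]' --delta_pos '[[0.9,-0.45,0],[0.9,-0.45,0],[0.9,-0.45,0],[0.9,-0.45,0],[0.9,-0.45,0],[0.9,-0.45,0],[0.9,-0.45,0],[0.9,-0.45,0],[0.9,-0.45,0],[0.9,-0.45,0]]' --turn '[[0,0,-0.9],[0,0,-0.9],[0,0,-0.9],[0,0,-0.9],[0,0,-0.9],[0,0,-0.9],[0,0,-0.9],[0,0,-0.9],[0,0,-0.9],[0,0,-0.9]]'

```text
clock: 0.93
eef_pos: [0.4228, -0.2961, 0.2311]
ee_rot: [0.848, 0.53, -0.0, -0.0]
force: [-0.6, -0.3, -0.7]
finger_gap: 0.648
grasp_force: 0.0
```

```bash
python3 -c "
from h import *
go([.4776,-.233,.12],6.16)"
```

```text
clock 0.9333 shift [0.269 0.072 0.37 ] turn [-0.001 -0.    -0.715]
```

>>> drive_tool --claw '[55,55,55,55,55,55,55,55]' --delta_pos '[[0.269,0.072,0.37],[0.269,0.072,0.37],[0.269,0.072,0.37],[0.269,0.072,0.37],[0.269,0.072,0.37],[0.269,0.072,0.37],[0.269,0.072,0.37],[0.269,0.072,0.37]]' --turn '[[0,0,-0.715],[0,0,-0.715],[0,0,-0.715],[0,0,-0.715],[0,0,-0.715],[0,0,-0.715],[0,0,-0.715],[0,0,-0.715]]'

```text
clock: 1.6
eef_pos: [0.4772, -0.2345, 0.1208]
ee_rot: [0.67, 0.742, 0.0, 0.0]
force: [-0.2, 0.8, -0.0]
finger_gap: 0.646
grasp_force: 0.0
```

Run:
```python
from h import *
go([.4776,-.233,.02],6.16)
im,d,p=grab('wrist'); w=cloud(d,p); cv2.imwrite('pics/wr1.png',im[...,::-1])
m=(im.max(-1)<70)&(w[...,2]>.05)&(w[...,2]<.066)&(np.hypot(w[...,0]-.4776,w[...,1]+.233)<.03)
P=w[m]; print(m.sum())
if m.sum()>3: print(cv2.minEnclosingCircle((P[:,:2]*1000).astype(np.float32)),P.mean(0))
```

```text
clock 1.6 shift [0.005 0.002 0.336] turn [ 0.001  0.001 -0.007]
1272
((478.52020263671875, -240.37864685058594), 24.06287956237793) [ 0.47939108 -0.23331443  0.05813279]
```

View pics/wr1.png

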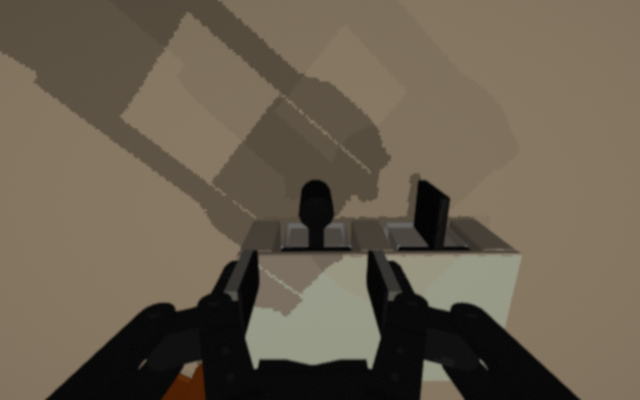

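The wrist view shows the knob at (316,205), centred between the fingers at (245,280) and (380,280), with the tab at (432,215) well outside. I'll descend and close.

>>> drive_tool --claw '[55,55,55,55,55,20,20,20,20,20,20,20]' --delta_pos '[[0.005,0,0.1],[0.005,0,0.2],[0.005,0,0.3],[0.005,0,0.336],[0.005,0,0.336],[0.005,0,0.336],[0.005,0,0.336],[0.005,0,0.336],[0.005,0,0.336],[0.005,0,0.336],[0.005,0,0.336],[0.005,0,0.336]]' --turn '[[0,0,0],[0,0,0],[0,0,0],[0,0,0],[0,0,0],[0,0,0],[0,0,0],[0,0,0],[0,0,0],[0,0,0],[0,0,0],[0,0,0]]'

```text
clock: 2.65
eef_pos: [0.4783, -0.2326, 0.0216]
ee_rot: [0.669, 0.744, 0.0, 0.002]
force: [-1.0, 0.3, 6.9]
finger_gap: 0.29
grasp_force: 58.3
```

```bash
python3 -c "
from h import *
e=observe();print(e['grasp_force'],e['eef_pos'],e['force'])
p=e['eef_pos']
for s in(.02,.15): go(p+s*np.array([-.1073,.9942,0]),6.16)"
```

```text
58.33816409111023 [ 0.47825509 -0.2326042   0.02158891] [-0.99295833  0.29745594  6.86947917]
clock 2.65 shift [ 0.067 -0.    -0.   ] turn [ 0.003  0.003 -0.002]
clock 2.65 shift [ 0.5   -0.001 -0.001] turn [ 0.003  0.003 -0.002]
```

>>> drive_tool --claw '[20,20,20,20,20,20,20,20,20,20,20,20]' --delta_pos '[[0.01,0,0],[0.02,0,0],[0.035,0,0],[0.05,0,0],[0.07,0,0],[0.09,0,0],[0.11,0,0],[0.13,0,0],[0.15,0,0],[0.17,0,0],[0.19,0,0],[0.2,0,0]]' --turn '[[0,0,0],[0,0,0],[0,0,0],[0,0,0],[0,0,0],[0,0,0],[0,0,0],[0,0,0],[0,0,0],[0,0,0],[0,0,0],[0,0,0]]'

```text
clock: 3.65
eef_pos: [0.4721, -0.1727, 0.0214]
ee_rot: [0.668, 0.744, 0.0, 0.002]
force: [0.2, -5.6, 5.5]
finger_gap: 0.289
grasp_force: 59.1
```

>>> drive_tool --claw '[20,20,20,20,20,20,20,20,20,20,20,20]' --delta_pos '[[0.03,0,0],[0.06,0,0],[0.1,0,0],[0.14,0,0],[0.18,0,0],[0.22,0,0],[0.26,0,0],[0.29,0,0],[0.32,0,0],[0.34,0,0],[0.35,0,0],[0.35,0,0]]' --turn '[[0,0,0],[0,0,0],[0,0,0],[0,0,0],[0,0,0],[0,0,0],[0,0,0],[0,0,0],[0,0,0],[0,0,0],[0,0,0],[0,0,0]]'

```text
clock: 4.65
eef_pos: [0.4611, -0.0678, 0.0215]
ee_rot: [0.668, 0.744, 0.001, 0.002]
force: [0.3, 1.9, 12.6]
finger_gap: 0.289
grasp_force: 59.7
```

>>> drive_tool --claw '[50,50,50,50,50,50,50,50,50,50]' --delta_pos '[[0,0,0],[0,0,0],[0,0,0],[0,0,0],[0,0,-0.1],[0,0,-0.2],[0,0,-0.3],[0,0,-0.4],[0,0,-0.5],[0,0,-0.5]]' --turn '[[0,0,0],[0,0,0],[0,0,0],[0,0,0],[0,0,0],[0,0,0],[0,0,0],[0,0,0],[0,0,0],[0,0,0]]'

```text
clock: 5.48
eef_pos: [0.4616, -0.0684, 0.1751]
ee_rot: [0.669, 0.744, 0.002, 0.003]
force: [1.9, -0.5, 1.6]
finger_gap: 0.585
grasp_force: 0.0
```

Run:
```python
from h import *
print(observe()['eef_pos'])
for n in('top','side','wrist'):
    im,d,p=grab(n); w=cloud(d,p); np.savez(f'pics/{n}2.npz',im=im,w=w)
    if n!='wrist': 
        R=cv2.Rodrigues(p['rvec'])[0]; q=np.array(p['mtx'])@(R@np.array([.47,-.16,.03])+p['tvec']); print(n,q[:2]/q[2])
    c=im if n=='wrist' else cv2.resize(im[110:270,250:450] if n=='top' else im[80:240,240:440],None,fx=3,fy=3)
    cv2.imwrite(f'pics/{n}2.png',c[...,::-1])
    m=(im.max(-1)<70)&(w[...,2]>.05)&(w[...,2]<.066)&(w[...,1]>-.225)&(w[...,1]<-.02)&(abs(w[...,0]-.47)<.06)
    P=w[m]; print(n,m.sum(), cv2.minAreaRect((P[:,:2]*1000).astype(np.float32)) if len(P)>3 else '')
    r=w[(im.min(-1)>80)&(abs(w[...,2]-.067)<.006)&(abs(w[...,0]-.53)<.13)&(abs(w[...,1]+.31)<.09)]
    if len(r)>3: print('dock',cv2.minAreaRect((r[:,:2]*1000).astype(np.float32)))
```

```text
[ 0.46164122 -0.06840998  0.17512313]
top [354.77534592 227.32134388]
top 7 ((459.8892517089844, -203.6773681640625), (4.854825019836426, 14.556788444519043), 89.02403259277344)
dock ((531.560546875, -313.4183349609375), (205.41749572753906, 121.22178649902344), 6.205824851989746)
side [348.49144322 165.29020377]
side 355 ((467.98541259765625, -131.44659423828125), (53.20963668823242, 157.80239868164062), 6.59133768081665)
dock ((530.6904907226562, -313.862548828125), (203.65191650390625, 128.3236083984375), 5.270210266113281)
wrist 5518 ((468.69659423828125, -128.01031494140625), (53.68332290649414, 153.33767700195312), 6.941250324249268)
dock ((611.0947875976562, -260.9742126464844), (37.92487335205078, 37.516685485839844), 8.420859336853027)
```

View pics/side2.png

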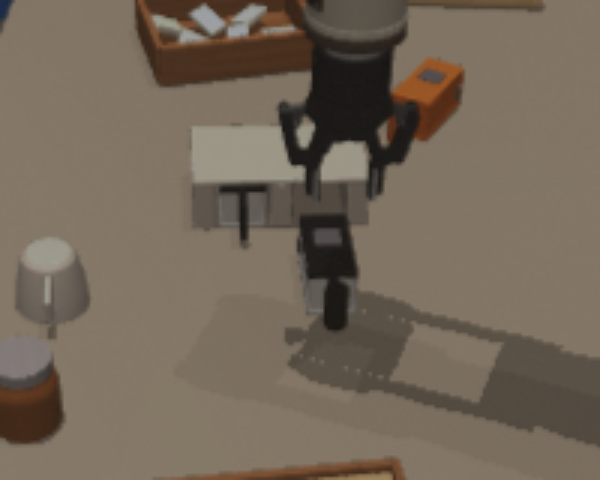

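View pics/wrist2.png

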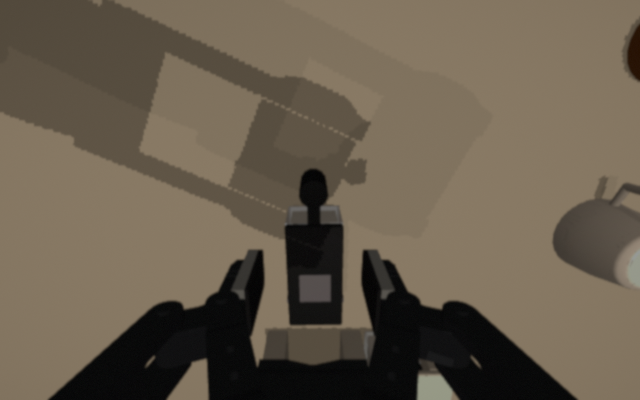

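The side view shows the caddy standing clear of the dock, box at (328,260) and knob at (336,303), with the tab caddy still in its bay. The wrist view agrees: knob at (313,187), lid at (315,275).

```bash
python3 -c "
from h import *
go([.4705,-.151,.1],6.6);go([.4705,-.151,.016],6.6)"
```

```text
clock 5.6333 shift [-0.28   0.007  0.23 ] turn [-0.    -0.    -0.011]
clock 5.6333 shift [-0.28   0.007  0.51 ] turn [-0.    -0.    -0.011]
```

>>> drive_tool --claw '[85,85,85,85,85,85,85,85,85,85,85]' --delta_pos '[[-0.14,0.007,0],[-0.28,0.007,0],[-0.28,0.007,0],[-0.28,0.007,0.08],[-0.28,0.007,0.16],[-0.28,0.007,0.24],[-0.28,0.007,0.32],[-0.28,0.007,0.4],[-0.28,0.007,0.46],[-0.28,0.007,0.51],[-0.28,0.007,0.51]]' --turn '[[0,0,-0.01],[0,0,-0.01],[0,0,-0.01],[0,0,-0.01],[0,0,-0.01],[0,0,-0.01],[0,0,-0.01],[0,0,-0.01],[0,0,-0.01],[0,0,-0.01],[0,0,-0.01]]'

```text
clock: 6.55
eef_pos: [0.4685, -0.1501, 0.0125]
ee_rot: [0.666, 0.746, -0.001, -0.003]
force: [-0.7, 0.7, -0.7]
finger_gap: 0.99
grasp_force: 0.0
```

>>> drive_tool --claw '[45,45,45,45,45,45,45,45]' --delta_pos '[[0,0,0],[0,0,0],[0,0,0],[0,0,0],[0,0,0],[0,0,0],[0,0,0],[0,0,0]]' --turn '[[0,0,0],[0,0,0],[0,0,0],[0,0,0],[0,0,0],[0,0,0],[0,0,0],[0,0,0]]'

```text
clock: 7.22
eef_pos: [0.4714, -0.1514, 0.0175]
ee_rot: [0.666, 0.746, 0.0, 0.001]
force: [-1.0, 1.0, 7.3]
finger_gap: 0.63
grasp_force: 64.6
```

>>> drive_tool --claw '[45,45,45,45,45,45]' --delta_pos '[[0,0,-0.04],[0,0,-0.1],[0,0,-0.18],[0,0,-0.25],[0,0,-0.3],[0,0,-0.3]]' --turn '[[0,0,0],[0,0,0],[0,0,0],[0,0,0],[0,0,0],[0,0,0]]'

```text
clock: 7.72
eef_pos: [0.4719, -0.1517, 0.1096]
ee_rot: [0.666, 0.746, 0.001, 0.002]
force: [0.9, -0.1, -3.9]
finger_gap: 0.624
grasp_force: 65.0
```

Run:
```python
from h import *
print(observe()['eef_pos'],observe()['grasp_force'])
go([.508,.2434,.105],11)
im,d,p=grab('side'); w=cloud(d,p)
cv2.imwrite('pics/side3.png',cv2.resize(im[80:240,240:440],None,fx=3,fy=3)[...,::-1])
```

```text
[ 0.47193292 -0.15165044  0.1095846 ] 64.98409509658813
clock 7.7167 shift [1.295 0.27  0.013] turn [ 0.005  0.003 -0.099]
```

View pics/side3.png

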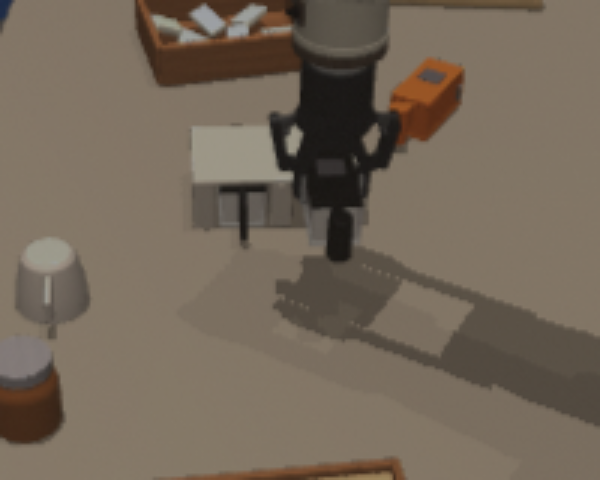

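The caddy hangs level in the gripper, with the knob at (340,235); the cup, jar and other caddy are undisturbed. I'll carry it to the tray.

>>> drive_tool --claw '[45,45,45,45,45,45,45,45,45,45,45,45]' --delta_pos '[[0.04,0.01,0],[0.12,0.03,0],[0.22,0.05,0],[0.32,0.07,0],[0.42,0.09,0],[0.52,0.11,0],[0.62,0.13,0],[0.72,0.15,0],[0.82,0.17,0],[0.92,0.19,0],[0.98,0.2,0],[1.0,0.21,0]]' --turn '[[0,0,0],[0,0,0],[0,0,-0.02],[0,0,-0.04],[0,0,-0.06],[0,0,-0.08],[0,0,-0.1],[0,0,-0.1],[0,0,-0.1],[0,0,-0.1],[0,0,-0.1],[0,0,-0.1]]'

```text
clock: 8.77
eef_pos: [0.498, 0.157, 0.1048]
ee_rot: [0.635, 0.773, -0.001, -0.001]
force: [1.0, -0.6, -3.7]
finger_gap: 0.622
grasp_force: 64.8
```

```bash
python3 -c "
from h import *
print(observe()['grasp_force']);go([.508,.2434,.105],11)"
```

```text
64.75192666053772
clock 8.7667 shift [ 0.276  0.089 -0.001] turn [-0.003 -0.001  0.004]
```

>>> drive_tool --claw '[45,45,45,45,45,45,45]' --delta_pos '[[0.04,0.01,0],[0.1,0.03,0],[0.17,0.06,0],[0.23,0.08,0],[0.27,0.09,0],[0.276,0.089,0],[0.276,0.089,0]]' --turn '[[0,0,0],[0,0,0],[0,0,0],[0,0,0],[0,0,0],[0,0,0],[0,0,0]]'

```text
clock: 9.35
eef_pos: [0.509, 0.2406, 0.1058]
ee_rot: [0.635, 0.772, -0.001, -0.0]
force: [-0.9, -0.2, -4.7]
finger_gap: 0.622
grasp_force: 64.8
```

Run:
```python
from h import *
print(observe()['grasp_force']);go([.508,.2434,.105],11)
for n in('wrist','side'):
    im,d,p=grab(n); w=cloud(d,p)
    m=(im.max(-1)<70)&(w[...,2]>.11)&(w[...,2]<.16)&(np.hypot(w[...,0]-.491,w[...,1]-.328)<.025)
    P=w[m]; print(n,len(P),P.mean(0) if len(P) else '',np.percentile(P[:,2],98) if len(P) else '')
    cv2.imwrite(f'pics/{n}4.png',im[...,::-1])
```

```text
64.753178358078
clock 9.35 shift [ 0.01  -0.002  0.003] turn [-0.002  0.     0.002]
wrist 6345 [0.49245085 0.32373822 0.14604209] 0.14875722339174008
side 170 [0.49060652 0.32858865 0.13610721] 0.15080358666605953
```

View pics/wrist4.png

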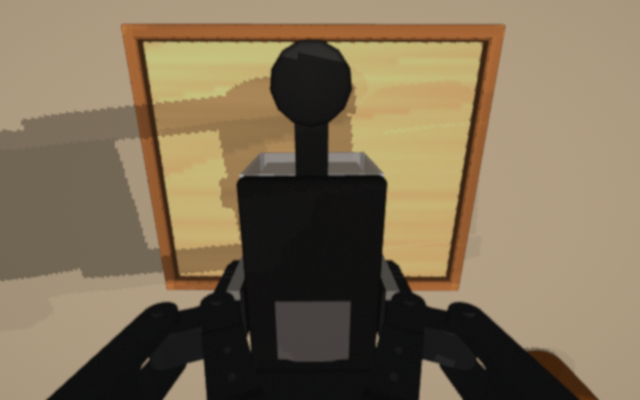

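The wrist view shows the caddy square with the tray, the knob at (310,82) inside the far rim. I'll lower it gently.

>>> drive_tool --claw '[45,45,45,45,45,45,45,45,45,45,45,45]' --delta_pos '[[0.003,0,0.04],[0.003,0,0.09],[0.003,0,0.14],[0.003,0,0.18],[0.003,0,0.21],[0.003,0,0.23],[0.003,0,0.24],[0.003,0,0.25],[0.003,0,0.255],[0.003,0,0.26],[0.003,0,0.265],[0.003,0,0.265]]' --turn '[[0,0,0],[0,0,0],[0,0,0],[0,0,0],[0,0,0],[0,0,0],[0,0,0],[0,0,0],[0,0,0],[0,0,0],[0,0,0],[0,0,0]]'

```text
clock: 10.45
eef_pos: [0.5094, 0.2414, 0.0271]
ee_rot: [0.636, 0.772, 0.0, -0.0]
force: [-0.2, 0.1, -4.5]
finger_gap: 0.631
grasp_force: 64.9
```

Still hanging (−4.5 N); creep down until it touches.

>>> drive_tool --claw '[45,45,45,45,45]' --delta_pos '[[0,0,0.003],[0,0,0.006],[0,0,0.009],[0,0,0.01],[0,0,0.01]]' --turn '[[0,0,0],[0,0,0],[0,0,0],[0,0,0],[0,0,0]]'

```text
clock: 10.87
eef_pos: [0.5093, 0.2414, 0.024]
ee_rot: [0.636, 0.772, -0.0, -0.0]
force: [0.5, -0.4, -4.9]
finger_gap: 0.627
grasp_force: 64.9
```

>>> drive_tool --claw '[45,45,45,45,45]' --delta_pos '[[0,0,0.002],[0,0,0.004],[0,0,0.005],[0,0,0.005],[0,0,0.005]]' --turn '[[0,0,0],[0,0,0],[0,0,0],[0,0,0],[0,0,0]]'

```text
clock: 11.28
eef_pos: [0.5094, 0.2414, 0.0235]
ee_rot: [0.636, 0.772, 0.0, 0.0]
force: [-5.9, -1.7, 11.9]
finger_gap: 0.626
grasp_force: 66.6
```

Touched down. Now release and rise.

>>> drive_tool --claw '[60,70,80,80,80,80,80,80,80,80,80,80]' --delta_pos '[[0,0,0],[0,0,0],[0,0,0],[0,0,0],[0,0,0],[0,0,0],[0,0,-0.05],[0,0,-0.15],[0,0,-0.25],[0,0,-0.4],[0,0,-0.5],[0,0,-0.5]]' --turn '[[0,0,0],[0,0,0],[0,0,0],[0,0,0],[0,0,0],[0,0,0],[0,0,0],[0,0,0],[0,0,0],[0,0,0],[0,0,0],[0,0,0]]'

```text
clock: 12.28
eef_pos: [0.5115, 0.2421, 0.1797]
ee_rot: [0.636, 0.772, 0.004, 0.002]
force: [1.1, -0.4, 0.3]
finger_gap: 0.937
grasp_force: 0.0
```

Run:
```python
from h import *
for n in('side','wrist'):
    im,d,p=grab(n); w=cloud(d,p); cv2.imwrite(f'pics/{n}5.png',im[...,::-1])
    m=(im.max(-1)<70)&(abs(w[...,2]-.064)<.008)&(abs(w[...,0]-.504)<.07)&(abs(w[...,1]-.265)<.1)
    P=w[m]; print(n,len(P),cv2.minAreaRect((P[:,:2]*1000).astype(np.float32)),np.percentile(P[:,2],[5,50,95]))
    lid=P[P[:,1]<.29]; A=np.c_[lid[:,:2],np.ones(len(lid))]; print('tilt',np.linalg.lstsq(A,lid[:,2],rcond=None)[0])
```

```text
side 702 ((503.6642761230469, 261.7366943359375), (53.57881546020508, 157.60987854003906), 11.40294075012207) [0.0585408  0.06220858 0.06631206]
tilt [ 0.00065452 -0.00100716  0.06200523]
wrist 8171 ((505.1509094238281, 263.2257080078125), (53.9548454284668, 151.98178100585938), 11.533409118652344) [0.06009595 0.06142571 0.06517558]
tilt [ 0.00025454 -0.00170231  0.06163422]
```

View pics/side5.png

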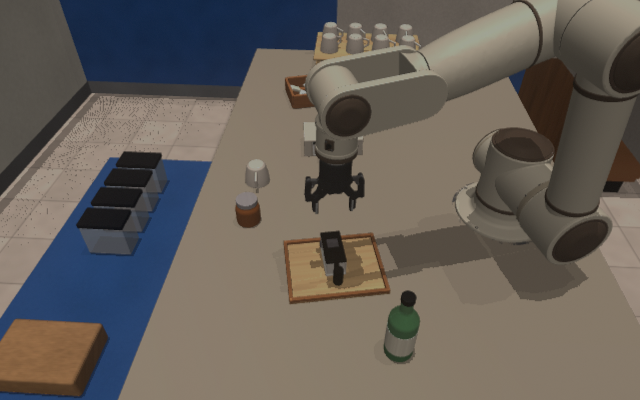

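View pics/wrist5.png

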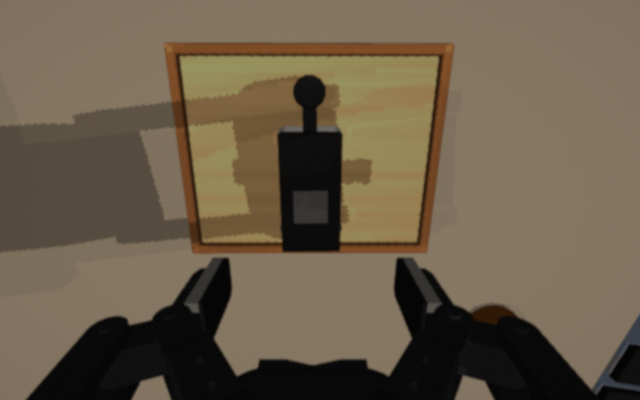

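The caddy sits flat inside the tray: lid at (333,245) and knob at (338,272) in the side view, centred within about 2–3 mm of the tray centre, with a lid tilt of about 0.1° or less. The gripper is clear, and the cup, jar and bottle are unmoved.

```bash
python3 -c "
from plant import *
print(sign_off())"
```

```text
the job is handed in; nothing more can be done
None
```

The round-knob tea caddy was pulled clear of its dock by the knob, let go, then regripped by its box and set down upright and flat inside the tray rims; I saw no sign that the other caddy, cup, jar or bottle moved, and the job is handed in (the result was not shown).

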